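# Seat the light-shield stand and hold the shield up at its second stop

## Task

On the dental bench, push the curing-light shield's post down until it is fully home in its bench socket. Then squeeze the push button in the shield's white grip block, draw the shield up past the first stop to the second stop, and finish while still holding it there with the button squeezed in, the post still fully home. Leave the bottle, cup and jar alone.

Things in the scene. Friction and masses are not known exactly. Their poses are not given: they have to be found in the camera images.
- socket: Fixed dark steel bench socket, a block 100 x 90 x 25 mm (x, y, z). Origin: centre of its underside, on the bench. z up. Its yaw is the yaw of the whole stand: the release button is on the +y side of the grip block and the amber shield on the -x side.
- post (a joint): Depth of the grey square post (24 mm square, 125 mm tall, black 46 mm square foot flange 6 mm thick) in the socket, m: 0 = 10 mm proud, 0.010 = home, flange flat on the socket. Starts 6 to 10 mm proud. Tight friction fit: pushing down on the grip block's top (it bears on the post while stowed) moves it with about 10 N; an upward pull of about 15 N draws it out again.
- shield (a joint): How far the slide with grip block and shield is drawn up out of the post, m: 0 = stowed, as it starts. A pin worked by the button locks it at 0, 0.045 (first stop) and 0.090 (second stop; travel ends at 0.091); the pin's holes show in the post's button side. Button in: it slides with about 3 N and sinks if let go. Button out: locked, and pulling draws the post out of the socket.
- grip: White grip block on top of the slide, 36 x 30 x 44 mm (x, y, z), origin at its centre, axes parallel to the socket's, on the post's axis. Origin 175 mm above the bench stowed with the post home (up to 10 mm more while proud), 265 mm at the second stop. The amber shield plate, 4 x 110 x 80 mm (x, y, z), is fixed to it at x = -47 mm, its top 8 mm below the origin.
- release (a joint): The black release button on the +y face of the grip block, pressed toward -y, m: 0 = out, 0.005 = fully in. A spring returns it (1.5 N at first, 5 N fully in); the pin clears the hole from 0.0035 on. Gripping the block across y, one finger on the button and the other on the opposite plain face, presses it.
- button (a point): Centre of the button's outer face: 18 x 20 mm (x, z), level with the grip block's centre, 6 mm proud of the block's +y face when out. The width across button and block is 36 mm, 31 mm when pressed. Axes as the grip block's.
- bottle: Clear plastic bottle with a yellow cap, 62 mm diameter, 150 mm tall, loose; origin at the centre of its underside. Bystander, 150 to 200 mm to one side of the socket.
- cup: Paper-coloured cup, 72 mm rim diameter, 90 mm tall, loose; origin at the centre of its underside. Bystander, 150 to 200 mm to the other side.
- jar: White plastic jar, 52 mm diameter, 50 mm tall, loose; origin at the centre of its underside. Bystander, 110 to 150 mm beyond the socket.
Not all that is in view belongs to the job. There is more than one size of the socket; the job needs the smaller.

How it is judged:
By the outcome, as a careful person would: the job done as asked, in the order asked, and still so for the second after the job is handed in, while the arm keeps its last pose, push and grip.
It also fails if it takes over 42 s, if anything falls off the work surface, if the arm or the gripper's body presses on something with over 40 N, if the wrist force passes 120 N, or if a joint passes its speed limit or range.

## Robot

A 6-joint arm with a two-finger parallel gripper is mounted at the origin on the work surface. World frame = base frame: x ahead of the robot, y to its left, z up, the work surface at z = 0. Lengths are in m, angles in rad, forces in N, time in s.
With the tool pointing down it reaches from about 0.4 to 0.825 m from the base axis. Payload 7 kg.
Tool frame: the origin (TCP) lies on the mounting face of the last link; the fingertips stand 178 mm ahead of it and the grasp point (between the pads) lies arm.grip_depth ahead of it (arm.grip_depth is the distance from the TCP to the grasp point, in m); z points along the fingers, y is the direction in which the jaws open and shut (so a half turn about z gives the same grasp; the last joint's range is limited). The gripper opens to 88 mm and grips with 3 to 60 N. Pads are 19 mm wide; open, the fingers measure 130 mm over their backs; the gripper's body (78 mm by 193 mm) begins 47 mm behind the grasp point.
Start: joints at [1.399, 0.359, 0.012, 0, -1.224, -0.288], TCP at [0.3, 0.605, 0.405] pointing down, gripper open.
Joint ranges: [-3.07, 3.07], [-1.43, 2.12], [-1.02, 1.25], [-3.03, 1.67], [-3.05, -0], [-3.03, 3.03]. Speed limits (rad/s): [2.39, 2.39, 3.01, 3.14, 3.14, 3.14].

## Interface

Orientations are given as [roll, pitch, yaw] about the fixed x, y, z axes, in that order (R = Rz(yaw) Ry(pitch) Rx(roll)).
In Python, from station import arm gives the robot as it stands.
- The arm moves only by the tool carry_out, never from a script. Its argument "targets" is a list that holds one entry, the list of rows, each a list of 7 numbers: the turn, a rotation vector about the tool's x, y, z in units of 8 degrees (1.0 is 8 degrees), then the shift along the tool's x, y, z in units of 2.5 cm (1.0 is 2.5 cm), then the opening, from -1 (shut) to 1 (fully open). A call has 1 to 20 rows; each row shifts and turns the commanded pose from where the row before left it, along the tool's axes as they then stand; what a row does not reach is not made up. A row lasts 1/8 s, in which the tool goes at most 62.5 mm and 10.7 degrees, less where a joint would pass 70% of its speed; a pose out of reach is approached as far as the arm can. A call with a number of a shift or a turn outside -1 to 1 is refused whole. A call with a gripper value outside its range is refused whole. The fingers move at their own pace and stop on an object; "squeeze" is the grip in N (left out, the last holds). Time passes only in rows, so rows that do not move let the fingers close. It gives the time, the measured TCP pose, the force and the opening at its end, in the units of the state.
- arm.get_state(): the state, without advancing time (a new reading comes with each control period).
- arm.grab_frame(name): name is "scene" or "top" or "wrist"; returns (picture, depth): 420x560x3 uint8, red, green, blue; 420x560 float32, m along the optical axis (not along the pixel's ray), 0 where there is no reading.
- arm.camera_model(name): a dict with "camera_matrix" (3x3 intrinsics, pixels), "world_from_camera" (4x4, takes a point from camera to world coordinates). Camera axes: x right, y down, z forward; pixel columns grow to the right and rows downward; lengths in m; the calibration is good to about 2 mm. The wrist camera is an equidistant fisheye: a pixel r from the principal point sees the ray r / f radians off the axis. A picture is of the moment at which its call begins: read the wrist's pose just before it. camera_model takes no time and is no camera call; for the wrist camera it gives the pose at the moment of the call.
- arm.job_done(): hands the job in, once; it reports no verdict.
Trained networks look in the newest picture that a camera, given by its name, has taken for a name from the list of things; names that differ only in an ending like _2 or _b are one class to them, and where a whole thing is asked for, a point or a joint stands for the part that bears it (a point fixed in the world has none). Each returns a list of dicts, best first, with "conf" (0 to 1); they miss things now and then, are a little off and sometimes report something else, mostly with a low value. They report only what shows in the picture. A call takes as long as a camera call. They do not tell look-alikes from the thing itself.
- arm.spot_in(camera, query): "point" ([row, column] in pixels, amid what is visible of it).
- arm.landmark_of(camera, query): "point" ([row, column] in pixels: a listed point, or the origin of a listed thing).
The state is a dict: "t": time; "q": joint angles; "qd": joint speeds; "joint_efforts": joint torques, N m; "eef_pos": TCP position; "ee_rot": TCP orientation; "force": force on the tool from outside, world axes, zero at the start; "moment": the same for the moment, N m; "width": finger opening in m.
Only numpy, scipy, OpenCV 4.12 (cv2) and the standard library are available. Lean on these libraries where they do the work, as an engineer would, in place of code of your own. Each camera call takes 0.05 s, during which the arm holds its last target.

## Working session

There is one attempt and no reset: what is moved stays moved. The work goes in short steps, Python scripts to look and compute and a tool call to move; the robot and the scene stay as the last step left them, time stands still between calls to the robot, and variables do not carry over. Pictures are saved under pics/ and viewed, and the job is handed in when it is done.

Besides the shell and the picture viewer there is one more tool, called after "Emit:" as name([rows], argument=value, ...), one row to a line, values as JSON. carry_out: Moves the arm, as the interface text tells. Its arguments: {"type":"object","properties":{"targets":{"type":"array"},"squeeze":{"type":"number"}},"required":["targets"]}

```bash
mkdir -p pics; ls; cat > h.py <<'E'
import numpy as np, cv2
from station import arm
from scipy.spatial.transform import Rotation as R
def snap(n,f):
    p,d=arm.grab_frame(n); cv2.imwrite('pics/'+f,p[:,:,::-1]); return p,d
def px2w(n,rc,depth):
    m=arm.camera_model(n);K=np.array(m['camera_matrix']);T=np.array(m['world_from_camera'])
    r,c=rc; p=np.array([(c-K[0,2])/K[0,0]*depth,(r-K[1,2])/K[1,1]*depth,depth,1]); return (T@p)[:3]
E
python3 - <<'E'
from h import *
np.set_printoptions(precision=4,suppress=True)
print(arm.get_state(),arm.grip_depth)
for n in['scene','top']:
    p,d=snap(n,n+'0.png'); np.save(n+'0.npy',d)
    m=arm.camera_model(n);print(m)
    for q in['socket','grip','button','bottle','cup','jar']:
        for r in arm.landmark_of(n,q)[:3]: print(n,q,r)
E
```

```text
pics
{'t': 0.0, 'q': array([ 1.3991,  0.3594,  0.0111, -0.0003, -1.2241, -0.2881]), 'qd': array([-0.0008,  0.0017, -0.0008,  0.0012, -0.0009,  0.0006]), 'joint_efforts': array([ -0.0015, -58.2712,  29.3064,   6.9976,   0.0068,  -0.0002]), 'eef_pos': array([0.2995, 0.6047, 0.4037]), 'ee_rot': array([ 3.14  , -0.0002, -0.4599]), 'force': array([-0.0048, -0.1878, -0.8764]), 'moment': array([ 0.0148, -0.005 ,  0.0024]), 'width': 0.08740291150715129} 0.1593
{'camera_matrix': array([[502.7335,   0.    , 277.6432],
       [  0.    , 502.7335, 209.1716],
       [  0.    ,   0.    ,   1.    ]]), 'world_from_camera': array([[ 0.4917,  0.4645, -0.7365,  1.4343],
       [ 0.8707, -0.2712,  0.4102, -0.4698],
       [-0.0092, -0.843 , -0.5379,  0.8003],
       [ 0.    ,  0.    ,  0.    ,  1.    ]])}
scene socket {'point': [255.6, 241.0], 'conf': 0.88}
scene socket {'point': [239.3, 138.9], 'conf': 0.71}
scene socket {'point': [241.5, 306.3], 'conf': 0.65}
scene grip {'point': [154.3, 121.4], 'conf': 0.84}
scene grip {'point': [196.5, 232.7], 'conf': 0.67}
scene button {'point': [151.0, 130.4], 'co
[... 249 characters left out ...]
217.3745],
       [  0.    ,   0.    ,   1.    ]]), 'world_from_camera': array([[ 0.0129, -0.9762,  0.2164,  0.2563],
       [-0.9999, -0.0129,  0.0013,  0.0139],
       [ 0.0016, -0.2164, -0.9763,  1.3243],
       [ 0.    ,  0.    ,  0.    ,  1.    ]])}
top socket {'point': [320.2, 384.3], 'conf': 0.75}
top socket {'point': [241.1, 309.1], 'conf': 0.69}
top grip {'point': [317.0, 407.0], 'conf': 0.82}
top grip {'point': [227.3, 312.5], 'conf': 0.65}
top button {'point': [315.1, 393.2], 'conf': 0.49}
top bottle {'point': [240.5, 375.7], 'conf': 0.89}
top cup {'point': [230.0, 233.6], 'conf': 0.85}
top cup {'point': [238.0, 306.1], 'conf': 0.21}
top jar {'point': [195.6, 309.3], 'conf': 0.52}
```

View pics/scene0.png

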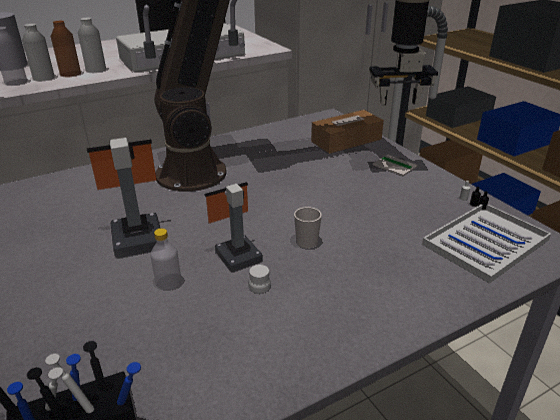

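View pics/top0.png

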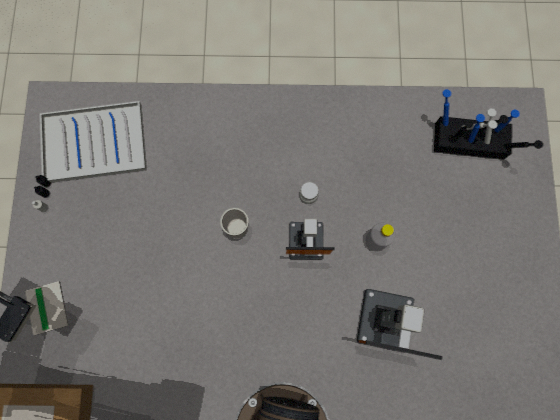

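The target is the smaller stand, at scene (240,235) and top (307,238). It stands between the cup and the bottle with the jar beyond it, and its shield faces the robot. The larger stand on the right in the top view is the look-alike. Next I'll measure the target from depth.

```bash
cat >> h.py <<'E'
def cloud(n,d):
    m=arm.camera_model(n);K=np.array(m['camera_matrix']);T=np.array(m['world_from_camera'])
    v,u=np.indices(d.shape); P=np.stack([(u-K[0,2])/K[0,0]*d,(v-K[1,2])/K[1,1]*d,d],-1)
    W=P@T[:3,:3].T+T[:3,3]; W[d<=0]=np.nan; return W
E
python3 - <<'E'
from h import *
np.set_printoptions(precision=4,suppress=True)
for n in['top','scene']:
    d=np.load(n+'0.npy');p=cv2.imread(f'pics/{n}0.png')[:,:,::-1].astype(int);W=cloud(n,d)
    c=W[241,309] if n=='top' else W[215,237]
    print(n,c)
    near=(np.hypot(W[...,0]-.475,W[...,1]+.05)<.12)
    def rect(m,lab):
        q=W[m]
        if len(q)<8: print(lab,len(q));return
        r=cv2.minAreaRect((q[:,:2]*1000).astype(np.float32)); print(lab,len(q),'rect',r,'z',np.percentile(q[:,2],[5,50,95]),'med',np.median(q,0))
    rect(near&(W[...,2]>.015)&(W[...,2]<.033),'sockettop')
    wh=(p.min(-1)>95)&(p.max(-1)-p.min(-1)<30)
    rect(near&wh&(W[...,2]>.19),'griptop')
    rect(near&wh&(W[...,2]>.15),'gripall')
    am=(p[...,0]-p[...,2]>40)&(W[...,2]>.08)&near
    rect(am,'amber')
    rect(near&(W[...,2]>.165)&(W[...,2]<.172)&am,'ambertop')
    for nm,(x,y) in dict().items():pass
    # bystanders
d=np.load('top0.npy');W=cloud('top',d)
for nm,(r,c) in dict(jar=(190,309),cup=(215,234),capb=(230,388),grip=(226,310)).items(): print(nm,W[r,c])
p=cv2.imread('pics/top0.png');cv2.imwrite('pics/topz.png',cv2.resize(p[160:280,210:410],None,fx=4,fy=4,interpolation=cv2.INTER_CUBIC))
p=cv2.imread('pics/scene0.png');cv2.imwrite('pics/scz.png',cv2.resize(p[170:300,140:340],None,fx=4,fy=4,interpolation=cv2.INTER_CUBIC))
E
```

```text
top [ 0.4548 -0.0551  0.1773]
sockettop 592 rect ((514.4459838867188, -57.793487548828125), (160.65554809570312, 88.54044342041016), 0.5008038282394409) z [0.0197 0.0246 0.0294] med [ 0.4889 -0.0484  0.0246]
griptop 193 rect ((485.0621643066406, -55.739036560058594), (27.774730682373047, 34.48054885864258), 89.82174682617188) z [0.2021 0.2063 0.2098] med [ 0.4845 -0.0556  0.2063]
gripall 258 rect ((472.2906188964844, -55.51836395263672), (27.8342227935791, 59.80465316772461), 89.26360321044922) z [0.1743 0.2052 0.2093] med [ 0.4789 -0.0556  0.2052]
amber 174 rect ((435.8623962402344, -55.515159606933594), (1.956372857093811, 106.52957916259766), 0.4293017089366913) z [0.1114 0.1407 0.1639] med [ 0.4359 -0.0568  0.1407]
ambertop 4
scene [ 0.4975 -0.0607  0.1357]
sockettop 674 rect ((487.1062316894531, -60.30134963989258), (91.83121490478516, 104.46630096435547), 89.79930114746094) z [0.0173 0.0242 0.0271] med [ 0.5083 -0.0752  0.0242]
griptop 93 rect ((486.9483337402344, -60.89310836791992), (28.15151596069336, 35.99338912963867), 88.9012680053711) z [0.2039 0.2059 0.2079] med [ 0.4895 -0.0606  0.2059]
gripall 99 rect ((465.8690490722656, -53.65643310546875), (39.58512878417969, 80.62844848632812), 65.55724334716797) z [0.1804 0.2059 0.2079] med [ 0.4871 -0.0606  0.2059]
amber 646 rect ((456.89593505859375, -59.52314376831055), (43.24518966674805, 113.76223754882812), 1.0082701444625854) z [0.1023 0.1351 0.1708] med [ 0.4408 -0.0828  0.1351]
ambertop 57 rect ((440.5519714355469, -60.33187484741211), (109.779541015625, 7.813468933105469), 89.9150161743164) z [0.1652 0.1686 0.1716] med [ 0.4406 -0.0819  0.1686]
jar [ 0.6144 -0.0628  0.05  ]
cup [0.5463 0.1358 0.0378]
capb [ 0.489  -0.2473  0.1496]
grip [ 0.4846 -0.0556  0.2067]
```

View pics/topz.png

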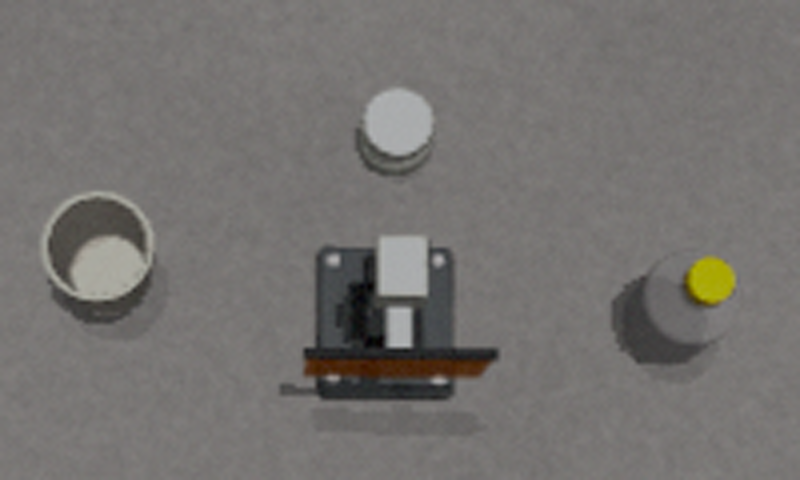

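View pics/scz.png

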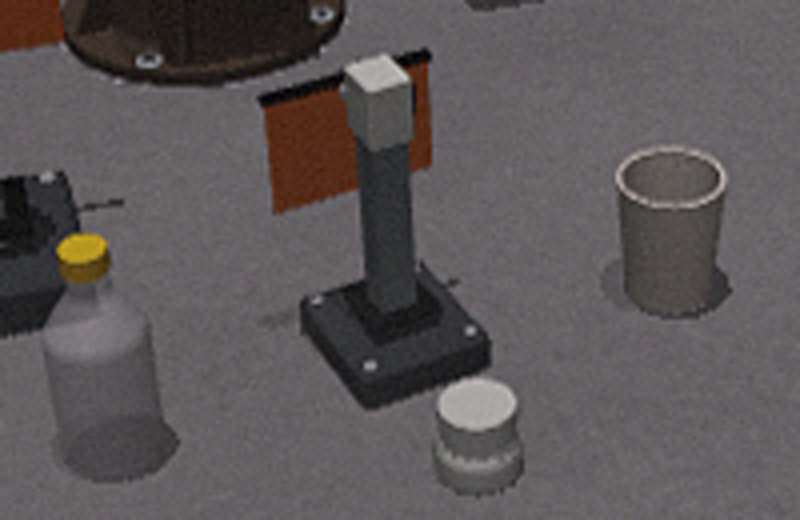

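Emit:
carry_out([
  [[0,0,-0.82,0,0,-0.5,1],[0,0,-0.82,0,0,-0.5,1],[0,0,-0.82,0,0,-0.5,1],[0,0,-0.83,0,0,-0.5,1],[0,0,0,0.27,1,0,1],[0,0,0,0.27,1,0,1],[0,0,0,0.27,1,0,1],[0,0,0,0.27,1,0,1],[0,0,0,0.27,1,0,1],[0,0,0,0.27,1,0,1],[0,0,0,0.27,1,0,1],[0,0,0,0.27,1,0,1],[0,0,0,0.27,1,0,1],[0,0,0,0.27,1,0,1],[0,0,0,0.27,1,0,1],[0,0,0,0.27,1,0,1],[0,0,0,0.27,1,0,1],[0,0,0,0.27,1,0,1],[0,0,0,0.27,1,0,1],[0,0,0,0.27,1,0,1]],
])

```text
t: 3.2
eef_pos: [0.4076, 0.2032, 0.4547]
ee_rot: [-3.141, -0.0, -0.0]
force: [0.3, -1.0, 0.2]
width: 0.088
```

Emit:
carry_out([
  [[0,0,0,0.28,0.95,0,1],[0,0,0,0.28,0.95,0,1],[0,0,0,0.28,0.95,0,1],[0,0,0,0.28,0.95,0,1],[0,0,0,0.28,0.95,0,1],[0,0,0,0.28,0.95,0,1],[0,0,0,0.28,0.95,0,1],[0,0,0,0.28,0.95,0,1],[0,0,0,0.28,0.95,0,1],[0,0,0,0.28,0.95,0,1],[0,0,0,0.28,0.95,0,1],[0,0,0,0,0,0,1],[0,0,0,0,0,0,1]],
])

```text
t: 4.82
eef_pos: [0.4839, -0.0568, 0.4546]
ee_rot: [-3.142, 0.0, -0.001]
force: [0.2, 0.3, 0.4]
width: 0.0877
```

```bash
python3 - <<'E'
from h import *
np.set_printoptions(precision=4,suppress=True)
s=arm.get_state();print(s['t'],s['eef_pos'],s['ee_rot'],s['force'])
m=arm.camera_model('wrist');print(m)
p,d=snap('wrist','w1.png');np.save('w1.npy',d)
for q in['grip','button']:print(q,arm.landmark_of('wrist',q)[:3])
E
```

```text
4.825 [ 0.4839 -0.0568  0.4546] [-3.1415  0.0002 -0.0012] [0.1638 0.297  0.3687]
{'camera_matrix': array([[325.1923,   0.    , 275.8113],
       [  0.    , 325.1923, 206.67  ],
       [  0.    ,   0.    ,   1.    ]]), 'world_from_camera': array([[-0.0018, -0.9576, -0.2881,  0.5616],
       [-1.    ,  0.0019, -0.0001, -0.057 ],
       [ 0.0007,  0.2881, -0.9576,  0.434 ],
       [ 0.    ,  0.    ,  0.    ,  1.    ]])}
grip [{'point': [208.2, 278.1], 'conf': 0.65}]
button [{'point': [207.0, 253.1], 'conf': 0.56}]
```

View pics/w1.png

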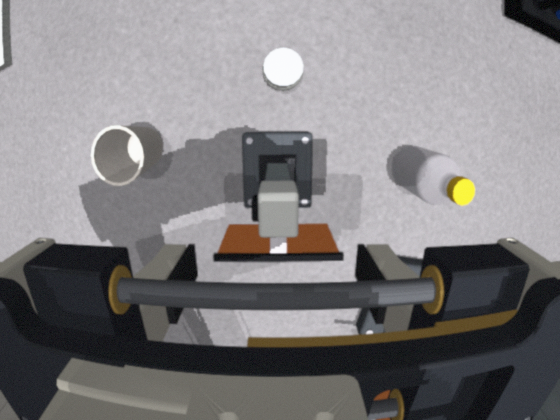

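The wrist view shows the grip block top at about (222,278) with the black button on its left (+y) side at column 254. The fingers straddle it. Next I'll refine the centre from fisheye depth.

```bash
cat >> h.py <<'E'
def wcloud(d,m):
    K=np.array(m['camera_matrix']);T=np.array(m['world_from_camera'])
    v,u=np.indices(d.shape);x=(u-K[0,2])/K[0,0];y=(v-K[1,2])/K[1,1];th=np.hypot(x,y);s=np.tan(th)/np.maximum(th,1e-9)
    P=np.stack([x*s*d,y*s*d,d],-1);W=P@T[:3,:3].T+T[:3,3];W[d<=0]=np.nan;return W
E
python3 - <<'E'
from h import *
d=np.load('w1.npy');W=wcloud(d,arm.camera_model('wrist'))
box=np.zeros(d.shape,bool);box[170:262,200:350]=1
for lo,hi in[(.2,.22),(.17,.195),(.155,.2),(.015,.03)]:
    q=W[box&(W[...,2]>lo)&(W[...,2]<hi)]
    print(lo,hi,len(q));
    if len(q)>8: print(cv2.minAreaRect((q[:,:2]*1000).astype(np.float32)),np.median(q,0),np.percentile(q,[3,97],axis=0))
q=W[140:205,245:312]; 
for c in range(250,304,4): print(c,W[222,c].round(4),W[190,c].round(4))
E
```

```text
0.2 0.22 1827
((486.8917236328125, -57.54621505737305), (29.75751304626465, 35.17272186279297), 89.88554382324219) [ 0.48797135 -0.0578493   0.20580716] [[ 0.47077272 -0.07134955  0.20341664]
 [ 0.50380008 -0.04371758  0.20715411]]
0.17 0.195 1969
((470.0687255859375, -57.94678497314453), (69.01593780517578, 113.67760467529297), 0.6786152124404907) [ 0.44175756 -0.05556152  0.18050908] [[ 0.43657386 -0.10969336  0.17116897]
 [ 0.50431629 -0.006776    0.19394215]]
0.155 0.2 2774
((470.1061096191406, -58.05983352661133), (69.02737426757812, 113.6737289428711), 0.4508644938468933) [ 0.44132781 -0.05556357  0.17824575] [[ 0.43681118 -0.10931402  0.15683706]
 [ 0.50431391 -0.00678119  0.19485469]]
0.015 0.03 1054
((462.6965026855469, -57.83632278442383), (50.45091247558594, 90.1328353881836), 0.06766591221094131) [ 0.46648978 -0.08378635  0.02427208] [[ 0.43958818 -0.10164195  0.02191866]
 [ 0.48662395 -0.01415644  0.02629503]]
250 [ 4.085e-01 -1.970e-02 -2.000e-04] [ 0.4612 -0.0228  0.0243]
254 [ 0.4082 -0.0254 -0.0011] [ 0.4612 -0.028   0.0241]
258 [ 0.4806 -0.0429  0.2041] [ 0.4614 -0.0333  0.025 ]
262 [ 0.4812 -0.046   0.2057] [ 0.504  -0.046   0.1988]
266 [ 0.4816 -0.049   0.207 ] [ 0.5042 -0.049   0.1996]
270 [ 0.4813 -0.0519  0.2062] [ 0.504  -0.0519  0.199 ]
274 [ 0.4811 -0.0549  0.2056] [ 0.5042 -0.0549  0.1997]
278 [ 0.4814 -0.0579  0.2063] [ 0.5042 -0.0579  0.1998]
282 [ 0.481  -0.0609  0.2052] [ 0.5041 -0.0609  0.1995]
286 [ 0.4808 -0.0639  0.2048] [ 0.5041 -0.0638  0.1993]
290 [ 0.4812 -0.0668  0.2059] [ 0.5042 -0.0668  0.1996]
294 [ 0.4812 -0.0698  0.2059] [ 0.5043 -0.0698  0.1999]
298 [ 0.4088 -0.0878  0.0006] [ 0.4609 -0.0853  0.023 ]
302 [ 0.4081 -0.0936 -0.0012] [ 0.4611 -0.0904  0.0241]
```

Emit:
carry_out([
  [[0,0,0,0.12,0.03,0,-1],[0,0,0,0,0,0,-1],[0,0,0,0,0,0,-1],[0,0,0,0,0,0,-1],[0,0,0,0,0,0.5,-1],[0,0,0,0,0,0.5,-1],[0,0,0,0,0,0.5,-1],[0,0,0,0,0,0.5,-1],[0,0,0,0,0,0.4,-1],[0,0,0,0,0,0,-1],[0,0,0,0,0,0,-1]],
], squeeze=10)

```text
t: 6.35
eef_pos: [0.4875, -0.0572, 0.395]
ee_rot: [3.142, -0.001, -0.0]
force: [0.1, 0.2, 0.4]
width: 0.0005
```

Emit:
carry_out([
  [[0,0,0,0,0,0.2,-1],[0,0,0,0,0,0.2,-1],[0,0,0,0,0,0.1,-1],[0,0,0,0,0,0.08,-1],[0,0,0,0,0,0,-1]],
])

```text
t: 6.98
eef_pos: [0.4874, -0.0572, 0.3808]
ee_rot: [3.141, -0.001, -0.0]
force: [-2.7, 0.8, 6.3]
width: 0.0005
```

Emit:
carry_out([
  [[0,0,0,0,0,0.08,-1],[0,0,0,0,0,0.08,-1],[0,0,0,0,0,0.06,-1],[0,0,0,0,0,0,-1]],
])

```text
t: 7.48
eef_pos: [0.4874, -0.0572, 0.3754]
ee_rot: [3.141, -0.001, -0.0]
force: [-2.3, 0.6, 6.3]
width: 0.0001
```

Emit:
carry_out([
  [[0,0,0,0,0,0.04,-1],[0,0,0,0,0,0.04,-1],[0,0,0,0,0,0,-1]],
])

```text
t: 7.85
eef_pos: [0.4876, -0.0573, 0.3752]
ee_rot: [3.141, -0.003, 0.0]
force: [-7.0, 2.0, 19.9]
width: 0.0005
```

Emit:
carry_out([
  [[0,0,0,0,0,0.03,-1],[0,0,0,0,0,0,-1]],
])

```text
t: 8.1
eef_pos: [0.4876, -0.0573, 0.3751]
ee_rot: [3.141, -0.003, 0.001]
force: [-7.6, 2.9, 25.0]
width: 0.0005
```

```bash
python3 - <<'E'
from h import *
s=arm.get_state();print(s['t'],s['eef_pos'],s['force'])
p,d=snap('scene','s2.png');np.save('s2.npy',d)
cv2.imwrite('pics/s2z.png',cv2.resize(p[150:290,160:340,::-1],None,fx=4,fy=4,interpolation=cv2.INTER_CUBIC))
E
```

```text
8.1 [ 0.48758697 -0.057302    0.37511969] [-7.62150338  2.85801161 25.0470411 ]
```

View pics/s2z.png

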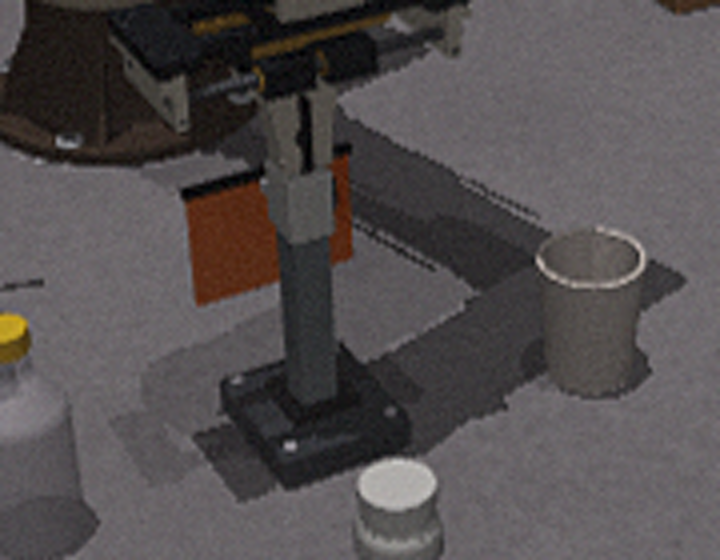

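Emit:
carry_out([
  [[0,0,0,0,0,-0.5,-1],[0,0,0,0,0,-0.5,-1],[0,0,0,0,0,-0.4,1],[0,0,0,0,0,0,1],[0,0,0,0,0,0,1],[0,0,0,0,0,0,1],[0,0,0,0,0,0,1],[0,0,0,0,0,0,1]],
])

```text
t: 9.15
eef_pos: [0.4873, -0.0572, 0.4067]
ee_rot: [3.141, 0.0, -0.0]
force: [-0.4, 0.4, -0.5]
width: 0.055
```

Emit:
carry_out([
  [[0,0,0,0,0,0,1],[0,0,0,0,0,0,1],[0,0,0,0,0,0,1]],
])

```text
t: 9.52
eef_pos: [0.4873, -0.0572, 0.4069]
ee_rot: [3.142, -0.0, -0.0]
force: [-0.1, 0.1, 0.0]
width: 0.0841
```

```bash
python3 - <<'E'
from h import *
s=arm.get_state();print(s['t'],s['eef_pos'],s['force'],s['width'])
m=arm.camera_model('wrist')
p,d=snap('wrist','w3.png');W=wcloud(d,m)
near=(abs(W[...,0]-.487)<.022)&(abs(W[...,1]+.0575)<.03)
q=W[near&(W[...,2]>.19)&(W[...,2]<.205)];print(len(q),cv2.minAreaRect((q[:,:2]*1000).astype(np.float32)),np.median(q,0))
d2=np.load('s2.npy');d0=np.load('scene0.npy')
E
```

```text
9.525 [ 0.48726761 -0.05722532  0.40691503] [-0.05688454  0.11322773  0.01417648] 0.08409849057446274
2493 ((486.3533020019531, -58.30724334716797), (36.130638122558594, 30.21068000793457), 0.5305691361427307) [ 0.48843103 -0.05807438  0.196138  ]
```

View pics/w3.png

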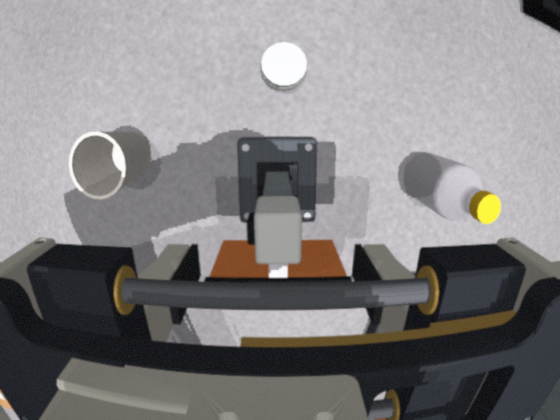

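The block top now sits at z=0.196, so the post is home. It is centred between the open fingers, with the button at left, about (230,250). Next I'll descend to grasp.

Emit:
carry_out([
  [[0,0,0,0,0,0.5,1],[0,0,0,0,0,0.5,1],[0,0,0,0,0,0.5,1],[0,0,0,0,0,0.5,1],[0,0,0,0,0,0.5,1],[0,0,0,0,0,0.4,1],[0,0,0,0,0,0,1]],
])

```text
t: 10.45
eef_pos: [0.4871, -0.0572, 0.3335]
ee_rot: [3.141, 0.002, -0.0]
force: [0.4, -0.2, 0.6]
width: 0.0878
```

Emit:
carry_out([
  [[0,0,0,0,0,0,-1],[0,0,0,0,0,0,-1],[0,0,0,0,0,0,-1],[0,0,0,0,0,0,-1],[0,0,0,0,0,0,-1],[0,0,0,0,0,0,-1],[0,0,0,0,0,0,-1],[0,0,0,0,0,0,-1],[0,0,0,0,0,0,-1],[0,0,0,0,0,0,-1],[0,0,0,0,0,0,-1]],
], squeeze=25)

```text
t: 11.82
eef_pos: [0.4873, -0.0576, 0.3345]
ee_rot: [3.141, 0.0, -0.0]
force: [0.3, -4.9, -0.1]
width: 0.0307
```

Emit:
carry_out([
  [[0,0,0,0,0.02,0,-1],[0,0,0,0,0,-0.1,-1],[0,0,0,0,0,-0.1,-1],[0,0,0,0,0,-0.1,-1],[0,0,0,0,0,-0.1,-1],[0,0,0,0,0,0,-1]],
])

```text
t: 12.58
eef_pos: [0.4872, -0.0578, 0.3447]
ee_rot: [3.141, -0.0, -0.0]
force: [1.0, -4.5, -0.8]
width: 0.0308
```

```bash
python3 - <<'E'
from h import *
s=arm.get_state();print(s['t'],s['eef_pos'],s['force'],s['width'])
p,d=snap('scene','s4.png')
cv2.imwrite('pics/s4z.png',cv2.resize(p[150:290,160:340,::-1],None,fx=4,fy=4,interpolation=cv2.INTER_CUBIC))
E
```

```text
12.575 [ 0.48722893 -0.05777215  0.3446933 ] [ 1.02484149 -4.49894679 -0.81504068] 0.030768485815087936
```

View pics/s4z.png

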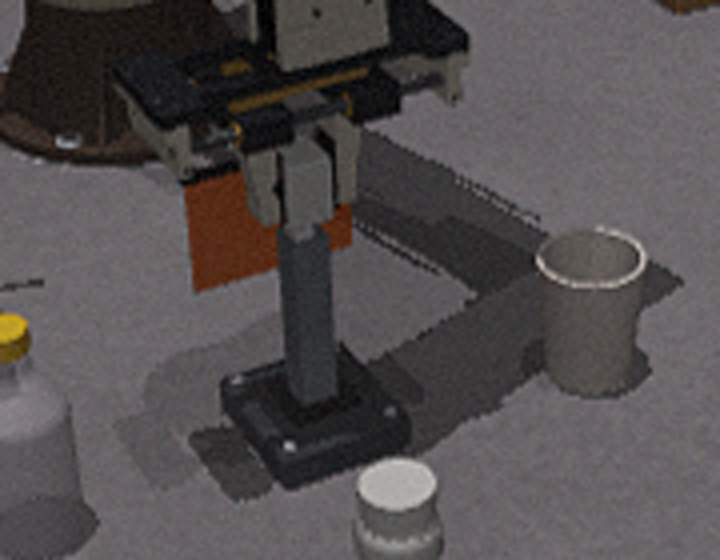

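Emit:
carry_out([
  [[0,0,0,0,0,-0.25,-1],[0,0,0,0,0,-0.25,-1],[0,0,0,0,0,-0.25,-1],[0,0,0,0,0,-0.25,-1],[0,0,0,0,0,-0.25,-1],[0,0,0,0,0,-0.25,-1],[0,0,0,0,0,-0.25,-1],[0,0,0,0,0,-0.25,-1],[0,0,0,0,0,-0.25,-1],[0,0,0,0,0,-0.25,-1],[0,0,0,0,0,-0.25,-1],[0,0,0,0,0,-0.25,-1],[0,0,0,0,0,0,-1],[0,0,0,0,0,0,-1]],
])

```text
t: 14.38
eef_pos: [0.4872, -0.0577, 0.4195]
ee_rot: [-3.142, -0.0, -0.0]
force: [-0.3, -3.4, -0.7]
width: 0.0307
```

Emit:
carry_out([
  [[0,0,0,0,0,-0.08,-1],[0,0,0,0,0,-0.08,-1],[0,0,0,0,0,-0.04,-1],[0,0,0,0,0,0,-1],[0,0,0,0,0,0,-1]],
])

```text
t: 15.0
eef_pos: [0.4873, -0.0577, 0.4245]
ee_rot: [3.142, -0.0, -0.0]
force: [-0.3, -3.8, -1.2]
width: 0.0306
```

```bash
python3 - <<'E'
from h import *
np.set_printoptions(precision=4,suppress=True)
s=arm.get_state();print(s['t'],s['eef_pos'],s['force'],s['width'])
p,d=snap('scene','s5.png');W=cloud('scene',d)
pi=p.astype(int);am=(pi[...,0]-pi[...,2]>40)&(abs(W[...,0]-.44)<.02)&(abs(W[...,1]+.06)<.08)
v,u=np.where(am);print('amber z range',np.nanpercentile(W[am][:,2],[0.5,2,50,98,99.5]))
d0=np.load('scene0.npy');W0=cloud('scene',d0);d2=np.load('s2.npy');W2=cloud('scene',d2)
for n,w,f in(('0',W0,'scene0.png'),('2',W2,'s2.png')):
    q=cv2.imread('pics/'+f)[:,:,::-1].astype(int);a=(q[...,0]-q[...,2]>40)&(abs(w[...,0]-.44)<.02)&(abs(w[...,1]+.06)<.08);print(n,np.nanpercentile(w[a][:,2],[0.5,2,50,98,99.5]))
cv2.imwrite('pics/s5z.png',cv2.resize(p[130:280,160:340,::-1],None,fx=4,fy=4,interpolation=cv2.INTER_CUBIC))
pt,dt=snap('top','t5.png')
m=arm.camera_model('wrist');p,dw=snap('wrist','w5.png');W=wcloud(dw,m)
near=(abs(W[...,0]-.487)<.022)&(abs(W[...,1]+.0575)<.018)
q=W[near&(W[...,2]>.26)&(W[...,2]<.305)];print(len(q),np.percentile(q[:,2],[5,50,95]) if len(q) else '')
E
```

```text
15.0 [ 0.4873 -0.0577  0.4245] [-0.3102 -3.817  -1.1631] 0.03056441466656481
amber z range [0.1779 0.1793 0.2059 0.2529 0.2551]
0 [0.0974 0.0999 0.135  0.1727 0.1751]
2 [0.0878 0.0901 0.1253 0.1628 0.1654]
4745 [0.2639 0.2856 0.2908]
```

View pics/s5z.png

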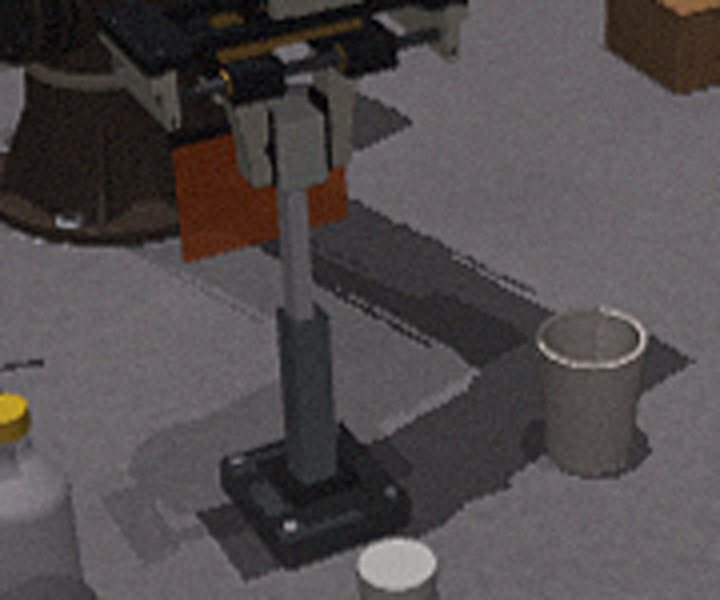

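View pics/w5.png

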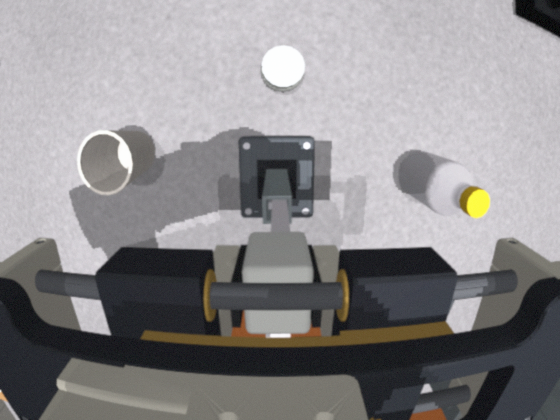

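```bash
python3 - <<'E'
from h import *
s=arm.get_state();print(s['t'],s['eef_pos'],s['force'],s['width'])
print(arm.job_done())
E
```

```text
15.15 [ 0.48723518 -0.05772513  0.42448708] [-0.13990786 -2.6099302  -0.4423483 ] 0.030497645068488517
the job is handed in; nothing more can be done
None
```

I pushed the smaller stand's post fully home, squeezed the button, and drew the shield up 90 mm to the second stop. I handed it in at t = 15.2 s, still holding it there with the button in; the hand-in gave no verdict.

- **Post home:** I pressed on the grip block's top with shut fingertips until it stopped moving at 25 N. The block top went from z = 0.206 to about 0.197 by the fingertips (0.196 by the wrist camera), which matches the post being home.
- **Button in:** With a 25 N grip across y, the opening read 30.5 to 30.8 mm, against 31 mm for the button fully pressed.
- **Second stop:** The arm rose exactly 90.0 mm (TCP z 0.3345 to 0.4245). In the scene camera the shield rose about 90 mm too, so the grip did not slip.
- **Post still home:** In the readings I took during the lift, the vertical force stayed near 1 N, far below the 15 N that would draw the post out. The flange looked unmoved in the pictures, but I did not measure it separately.
- **Bottle, cup and jar:** They look untouched in the last pictures.

Two small disagreements:
- The top and scene cameras differed by about 5 mm in y, and I used the wrist camera's value between them.
- A side load of about 3 to 5 N in y remained during the grip, which had no visible effect.

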